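# Work the waste caddy's lever and ease the lid shut

## Task

With your fingertips, press the green thumb lever at the front of the green-lidded waste caddy all the way down and keep the lid wide open for three seconds, so that I can drop my peelings in. Then let the lever rise slowly, staying in touch with it, so that the lid comes down gently and shuts without slamming; take your hand away once it is shut. Work the lid only by its lever, keep the grey-lidded caddy closed, and do not pick up or knock the things standing about.

Things in the scene. Friction and masses are not known exactly. Their poses are not given: they have to be found in the camera images.
- green_caddy: The waste caddy with the green lid: a fixed white box 100 mm deep, 100 mm wide, 150 mm tall (165 mm with its lid). It stands on a dark plinth whose height differs each time (2 to 55 mm). Origin at the centre of its underside, on the plinth; x points to its rear, y to its left, z up. Its lever juts out in front, toward the robot, along -x.
- green_caddy_pad (a point): Middle of the upper face of the ribbed GREEN thumb pad (36 mm long, 38 mm wide, 10 mm thick) at the front end of that lever. At rest it is 132 mm above the caddy's underside and the lever slopes up toward the pad at 0.3 rad; fully pressed it is 56 mm lower and slopes down by 0.3 rad. The point moves with the lever.
- green_caddy_pivot (a point): Fixed point on the lever's hinge pin at the front of the green-lidded caddy, 98 mm above its underside, 14 mm in front of the box and 95 mm behind the pad's middle. x points straight into the caddy (the lever points along -x), y along the hinge pin, z up.
- green_caddy_lever (a joint): Angle of that lever, rad: 0 at rest (up), 0.6 fully pressed against its stop. It is sprung back upward: pressing at the pad's middle takes about 3 N at first and 4 N at the bottom. Lid and lever are linked: lid angle = 1.83 x lever angle.
- green_caddy_lid (a joint): Angle of the green lid (110x108 mm), hinged along the caddy's rear rim, rad: 0 shut, 1.1 wide open. It has no soft-close damper: if the lever is let go it slams at several rad/s.
- grey_caddy_pad (a point): Middle of the upper face of the GREY thumb pad of the second caddy, of the same build but with a grey lid. Which caddy stands left and which right varies; so do their heights.
- grey_caddy_lid (a joint): Angle of the grey lid, rad: 0 shut, 1.1 open; linked to its own lever in the same way.
- garlic: Garlic bulb, 50 mm, loose; origin at the centre of its underside. A bystander.
- mug: White coffee cup with one handle, 64x91x51 mm, loose; origin at the centre of its underside. A bystander.
- pepper_mill: Dark wooden pepper mill, 58 mm wide, 170 mm tall, loose; origin at the centre of its underside. A bystander.
- egg_timer: Round kitchen timer, red over cream, 62 mm wide, 50 mm tall, loose; origin at the centre of its underside. A bystander.
- peeler: Black-handled peeler lying on the chopping board, 170x25x18 mm, loose; origin at the centre of its underside. A bystander.

How it is judged (in metres and radians):
On the way, in this order (a step that is already met when the one before it is completed fails the run):
1. the green lid is held wide open (over 0.95 rad of 1.1) by its lever for 2.5 s on end (value of joint green_caddy_lid above 0.95 rad), for 2.5 s.
2. the green lid, eased down, is under 0.45 rad while the fingers still bear on the lever (value of joint green_caddy_lid below 0.45 rad and contact force between the fingers and green_caddy_lever above 0.3 N), for 0.04 s.
3. the green lid is shut (value of joint green_caddy_lid below 0.04 rad and value of joint green_caddy_lever below 0.03 rad), for 0.2 s.
At the end, for the whole second after the job is handed in: The green lid is shut (under 0.04 rad) with its lever back up (under 0.03 rad), and the grey lid is shut (under 0.04 rad) (all of step 3 and value of joint grey_caddy_lid below 0.04 rad); the robot touches nothing.
It fails at once if the green lid slams: within 0.6 rad of shut it closes faster than 2 rad/s (value of joint green_caddy_lid below 0.6 rad and velocity of joint green_caddy_lid below -2 rad/s).
It fails at once if the green lid itself is touched by the robot (contact force between any of the fingers, the arm and green_caddy_lid above 0.5 N).
It fails at once if the grey lid is opened (over 0.15 rad) (value of joint grey_caddy_lid above 0.15 rad).
It fails at once if a bystander is lifted, pushed or knocked (moved over 30 mm) (distance of any of garlic, mug, pepper_mill, egg_timer, peeler from where it was at the start of the episode above 0.03 m).
It also fails if it takes over 48 s, if anything falls off the work surface, if the arm or the gripper's body presses on something with over 40 N, if the wrist force passes 120 N, or if a joint passes its speed limit or range.

## Robot

A 6-joint arm with a two-finger parallel gripper is mounted at the origin on a cart in front of the work surface, level with it; the furniture and walls round the work are solid. World frame = base frame: x ahead of the robot, y to its left, z up, the work surface at z = 0. Lengths are in mm, angles in rad, forces in N, time in s.
With the tool pointing down it reaches from about 275 to 1000 mm from the base axis. Payload 8.4 kg.
Tool frame: the origin (TCP) lies midway between the tips of the shut fingers; the grasp point (between the pads) lies 19 mm behind it (r.grip_point_offset is the distance from the TCP to the grasp point, in mm); z points along the fingers, y is the line along which they close (so a half turn about z gives the same grasp; the last joint's range is limited). The gripper opens to 85 mm and grips with 20 to 120 N. Pads are 22 mm wide; open, the fingers measure 114 mm over their backs; the gripper's body (76 mm by 85 mm) begins 54 mm behind the grasp point. The pads swing forward as they close: fully open they stand 13 mm farther back than shut.
Start: joints at [1.189, 0.353, 1.633, -0, 1.155, -0.002], TCP at [231.708, 580.465, 231.281] pointing down, gripper open.
Joint ranges: [-2.63, 2.63], [-0.92, 2.1], [0.06, 2.66], [-1.3, 4.44], [0, 2.69], [-3.02, 3.02]. Speed limits (rad/s): [2.22, 2.22, 2.79, 3.14, 3.14, 3.14].

## Interface

Orientations are given as [roll, pitch, yaw] about the fixed x, y, z axes, in that order (R = Rz(yaw) Ry(pitch) Rx(roll)).
In Python, from rig import r gives the robot as it stands. The module is installed in compiled form; this text tells all that it offers.
- The arm moves only by the shell command python3 -m creep 'ROWS' [FORCE]. ROWS is text: rows parted by semicolons, each of 7 numbers parted by spaces: the turn, a rotation vector about the tool's x, y, z in degrees, then the shift along the tool's x, y, z in m, then the closure in counts, from 0 (fully open) to 255 (shut). A call has 1 to 8 rows; each row is the pose to reach, as a shift and turn from the pose commanded when the call began, along the tool's axes at that moment; what a row does not reach only later rows make up. A row lasts 1/8 s, in which the tool goes at most 62.5 mm and 10.7 degrees, less where a joint would pass 70% of its speed; a pose out of reach is approached as far as the arm can. A call with a gripper value outside its range is refused whole. The fingers move at their own pace and stop on an object; FORCE is the grip in N (left out, the last holds). Time passes only in rows, so rows that repeat a pose let the fingers close. It gives the time, the measured TCP pose, the force, the opening and the grip force at its end, in the units of the state.
- r.sense(): the state, without advancing time (a new reading comes with each control period).
- r.grab_frame(name): name is "side" or "top" or "wrist"; returns a dict with "img" (400x640x3 uint8, red, green, blue), "range_z" (400x640 float32, mm along the optical axis (not along the pixel's ray), 0 where there is no reading), "K" (3x3 intrinsics, pixels), "D" ([k1, k2, p1, p2, k3] as OpenCV has them; the pictures are not rectified), "world_from_camera" (4x4, takes a point from camera to world coordinates). Camera axes: x right, y up, looking along -z (the intrinsics and any distortion apply to the point x, -y, -z); pixel columns grow to the right and rows downward; lengths in mm; the calibration is good to about 2 mm. A picture is of the moment at which its call begins.
- r.sign_off(): hands the job in; it is judged then, once.
The state is a dict: "clock": time; "qpos": joint angles; "qvel": joint speeds; "joint_efforts": joint torques, N m; "eef_pos": TCP position; "tcp_rot": TCP orientation; "contact_force": force on the tool from outside, world axes, zero at the start; "wrist_torque": the same for the moment, N m; "opening": opening from 0.0 (shut) to 1.0 (fully open); "grasp_force": force on a finger pad.
Only numpy, scipy, OpenCV 4.12 (cv2) and the standard library are available. Lean on these libraries where they do the work, as an engineer would, in place of code of your own. Each camera call takes 0.05 s, during which the arm holds its last target. There are 200 camera calls.

## Working session

There is one attempt and no reset: what is moved stays moved. The work goes in short steps, Python scripts to look and compute and a shell command to move; the robot and the scene stay as the last step left them, time stands still between calls to the robot, and variables do not carry over. Pictures are saved under pics/ and viewed, at most 10 in all, crops included, and the job is handed in when it is done.

```bash
mkdir -p pics; python3 - <<'E'
from rig import r
import cv2,numpy as np
s=r.sense();print({k:np.round(v,3) for k,v in s.items()})
for n in("side","top"):
    f=r.grab_frame(n);cv2.imwrite(f"pics/{n}.png",f["img"][:,:,::-1]);np.savez(n,**f)
    print(n,np.round(f["K"],1).tolist(),f["D"],np.round(f["world_from_camera"],2).tolist())
E
```

```text
{'clock': np.float64(0.0), 'qpos': array([ 1.189,  0.354,  1.634,  0.   ,  1.155, -0.002]), 'qvel': array([-0.   ,  0.001, -0.   , -0.   , -0.   ,  0.001]), 'joint_efforts': array([-2.0000e-03, -6.0527e+01, -3.4205e+01, -0.0000e+00,  1.0000e-02,
       -0.0000e+00]), 'eef_pos': array([231.505, 580.034, 230.576]), 'tcp_rot': array([-3.14 , -0.   ,  2.762]), 'contact_force': array([ 0.351, -0.136,  0.831]), 'wrist_torque': array([-0.018, -0.02 ,  0.045]), 'grasp_force': np.float64(0.0), 'opening': np.float64(0.999)}
side [[504.8, 0.0, 332.2], [0.0, 504.8, 197.0], [0.0, 0.0, 1.0]] [-0.11480547  0.          0.          0.          0.        ] [[-0.97, 0.14, -0.19, 127.99], [-0.24, -0.56, 0.79, 1266.42], [0.01, 0.81, 0.58, 1214.52], [0.0, 0.0, 0.0, 1.0]]
top [[397.5, 0.0, 314.3], [0.0, 397.5, 203.8], [0.0, 0.0, 1.0]] [-0.04162098  0.          0.          0.          0.        ] [[-0.01, 1.0, -0.09, 383.96], [-1.0, -0.01, -0.0, -204.53], [-0.0, 0.09, 1.0, 1277.71], [0.0, 0.0, 0.0, 1.0]]
```

View pics/side.png

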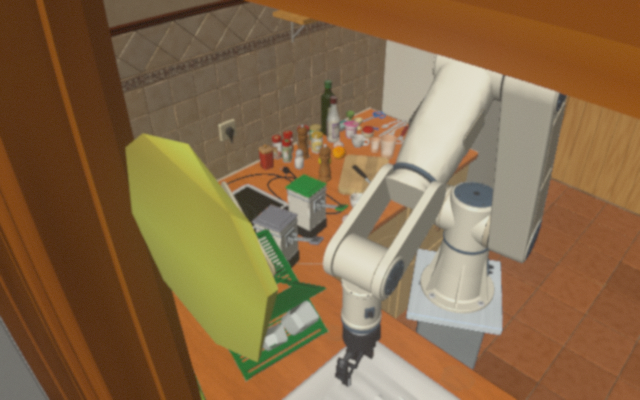

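View pics/top.png

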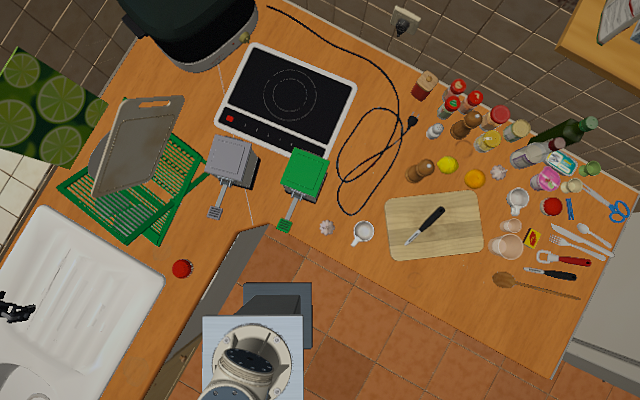

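The top view shows the green lid at about (303,173), its pad at (285,226) and the grey pad at (215,213). The garlic is at (326,228), the mug at (363,232) and the timer at (182,268).

```bash
cat > h.py <<'E'
import numpy as np,cv2
def cloud(f):
    v,u=np.mgrid[0:400,0:640]
    p=cv2.undistortPoints(np.stack([u,v],-1).reshape(-1,1,2).astype(float),f["K"],f["D"]).reshape(400,640,2)
    z=f["range_z"].astype(float)
    c=np.stack([p[...,0]*z,-p[...,1]*z,-z,np.ones_like(z)],-1)
    w=(c@f["world_from_camera"].T)[...,:3]; w[z<=0]=np.nan; return w
E
python3 - <<'E'
from h import *
for n in("top",):
    f=dict(np.load(n+".npz"));w=cloud(f)
    hsv=cv2.cvtColor(f["img"],cv2.COLOR_RGB2HSV)
    g=cv2.inRange(hsv,(50,120,60),(75,255,255))>0
    for nm,(u0,u1,v0,v1) in dict(lid=(275,335,140,205),pad=(270,300,212,236)).items():
        m=np.zeros_like(g);m[v0:v1,u0:u1]=g[v0:v1,u0:u1]
        P=w[m];P=P[~np.isnan(P).any(1)];P0=np.median(P,0);P=P[abs(P[:,2]-P0[2])<15];print(nm,len(P),P.mean(0).round(1),np.ptp(P,axis=0).round(1))
        b=cv2.minAreaRect(P[:,:2].astype(np.float32));print(b)
        c=np.linalg.lstsq(np.c_[P[:,:2],np.ones(len(P))],P[:,2],rcond=None)[0];print(c.round(3))
    for nm,(u,v) in dict(grey=(215,213),garlic=(326,228),mug=(363,232),timer=(182,268),lever=(292,208),greylid=(232,158)).items():
        print(nm,w[v,u].round(1))
    for v in range(200,234,2): print(v,w[v,276:304:3].round(0)[:,2])
E
python3 -c "
import cv2;a=cv2.imread('pics/top.png')[130:250,190:350];cv2.imwrite('pics/crop.png',cv2.resize(a,(800,600),interpolation=cv2.INTER_CUBIC))"
```

```text
lid 1496 [ 574.5 -176.3  200.3] [137.4 135.3  17.4]
((575.6665649414062, -176.05404663085938), (107.888671875, 108.13249206542969), 67.7361831665039)
[9.00000e-03 1.00000e-03 1.95065e+02]
pad 138 [ 429.4 -116.5  171.3] [36.7 41.6 14.3]
((429.6812744140625, -116.43351745605469), (34.950233459472656, 32.42277145385742), 66.53007507324219)
[-2.40000e-01  1.29000e-01  2.89469e+02]
grey [465.6  75.8 172.6]
garlic [ 425.1 -237.3   42.3]
mug [ 412.3 -356.5    4.7]
timer [306.2 206.4  52.5]
lever [ 479.4 -138.4  149.8]
greylid [613.7  22.2 208. ]
200 [ -0.  -2.   2.   0.  -2.  -2. 144. 143. 148.  -4.]
202 [  2.   1.   4.  -0.   0.  -1. 143.  -1.  -3.  -2.]
204 [ -1.  -2.   1.   1.   2. 151. 143.  -0.  -3.   0.]
206 [  1.   1.  -4.  -3.  -5. 151. 150.  -2.  -2.  -1.]
208 [  0.   4.  -0.   2.   2. 153. 149.   1.   3.   0.]
210 [ -4.  -6.  -0.  -5. 155. 154.   1.   4.  -2.   3.]
212 [ -0.  -6.  -1.  -1. 154. 159.  -0.   1.   2.   2.]
214 [ -3.  -1.   2.   1. 154. 155.   6.  -1.   2.   1.]
216 [  3.  -2.   1.   2. 164.   0.   1.   5.   3.   3.]
218 [ -0.  -3. 167. 162.  nan  -3.  -3.  -3.   0.   3.]
220 [ -0. 169. 172. 167. 168.  -0.  -4.   1.  -0.  -4.]
222 [  2. 168. 170. 168. 168. 166.   2.   2.  -2.   1.]
224 [ -7. 174. 173. 167. 167. 164.  -6.  -1.  -2.  -2.]
226 [ -7. 172. 171. 171. 167.   1.  -2.  -2.  -6.  -4.]
228 [171. 177. 173. 176. 171.  -5.   2.  -0.  -3.  -1.]
230 [-899. -913.  176.  174.  174.   -6.   -1.    2.    4.    2.]
232 [-910. -910. -921.  171.  172.   -3.   -3.   -2.   -3.   -3.]
```

View pics/crop.png

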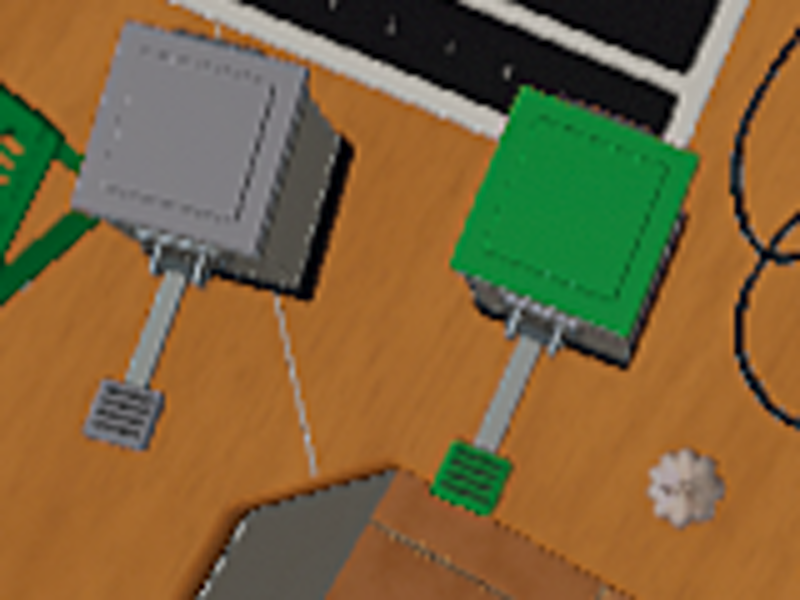

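```bash
python3 - <<'E'
from h import *
from scipy.spatial.transform import Rotation as R
from rig import r
s=r.sense();M=R.from_euler('xyz',s['tcp_rot']).as_matrix()
print(M.round(3).tolist(), (M.T@(np.array([429,-116,235])-s['eef_pos'])).round(1))
f=dict(np.load("top.npz"));w=cloud(f).reshape(-1,3);w=w[~np.isnan(w).any(1)]
for y in range(-100,600,50):
    x=231+(580-y)*.284
    m=(abs(w[:,1]-y)<25)&(w[:,0]<x+110)&(w[:,0]>150)&(w[:,2]>100)
    print(y,round(x),m.sum(), w[m].max(0).round() if m.any() else '')
E
```

```text
[[-0.929, 0.371, -0.0], [0.371, 0.929, -0.001], [0.0, -0.001, -1.0]] [-441.5 -573.2   -3.6]
-100 424 132 [468. -95. 177.]
-50 410 0 
0 396 0 
50 382 80 [489.  75. 180.]
100 367 76 [477. 101. 180.]
150 353 0 
200 339 0 
250 325 18 [435. 274. 172.]
300 311 209 [420. 325. 214.]
350 296 35 [406. 368. 215.]
400 282 0 
450 268 0 
500 254 251 [225. 525. 349.]
550 240 284 [248. 562. 354.]
```

```bash
python3 -m creep '0 0 0 -0.03 -0.038 -0.01 255;0 0 0 -0.06 -0.076 -0.02 255;0 0 0 -0.09 -0.114 -0.02 255;0 0 0 -0.12 -0.152 -0.02 255;0 0 0 -0.15 -0.19 -0.02 255;0 0 0 -0.18 -0.23 -0.02 255;0 0 0 -0.21 -0.27 -0.02 255;0 0 0 -0.24 -0.31 -0.02 255' 20
python3 -m creep '0 0 0 -0.03 -0.038 0 255;0 0 0 -0.06 -0.076 0 255;0 0 0 -0.09 -0.114 0 255;0 0 0 -0.12 -0.152 0 255;0 0 0 -0.15 -0.19 0 255;0 0 0 -0.18 -0.23 0 255;0 0 0 -0.2 -0.263 0 255;0 0 0 -0.2 -0.263 0 255'
python3 - <<'E'
from h import *
from rig import r
f=r.grab_frame("wrist");cv2.imwrite("pics/w1.png",f["img"][:,:,::-1]);s=r.sense()
w=cloud(f);hsv=cv2.cvtColor(f["img"],cv2.COLOR_RGB2HSV)
g=(cv2.inRange(hsv,(50,120,40),(75,255,255))>0)&(w[...,2]<190)&(w[...,2]>140)&(w[...,0]<470)
P=w[g];print(len(P),P.mean(0),cv2.minAreaRect(P[:,:2].astype(np.float32)),s['eef_pos'],s['tcp_rot'],s['contact_force'],s['clock'])
E
```

```text
clock: 1.1
eef_pos: [339.7, 202.0, 251.2]
tcp_rot: [-3.142, 0.0, 2.762]
contact_force: [0.3, 0.8, -0.2]
opening: 0.004
grasp_force: 0.0
clock: 2.1
eef_pos: [428.0, -116.8, 251.0]
tcp_rot: [-3.141, -0.0, 2.759]
contact_force: [0.1, -0.1, -0.0]
opening: 0.002
grasp_force: 0.0
1867 [ 423.81203113 -114.54027816  173.40953808] ((426.3655700683594, -115.60774230957031), (36.697391510009766, 33.32506561279297), 67.74559020996094) [ 427.62642903 -115.53829416  250.92399824] [ 3.14153160e+00 -9.72297018e-04  2.75926876e+00] [-0.77741994  0.15549924 -0.09868634] 2.15
```

View pics/w1.png

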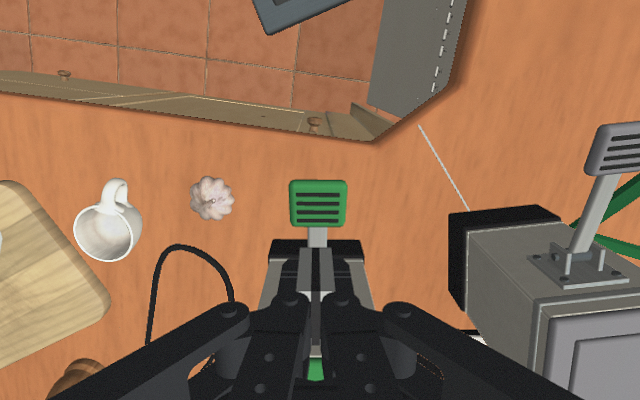

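```bash
python3 -m creep '0 0 0 0 0 0.03 255;0 0 0 0 0 0.055 255;0 0 0 0 0 0.065 255;0 0 0 0 0 0.072 255;0 0 0 0 0 0.078 255;0 0 0 0 0 0.084 255;0 0 0 0 0 0.09 255;0 0 0 0 0 0.09 255'
```

```text
clock: 3.15
eef_pos: [427.8, -114.8, 161.0]
tcp_rot: [-3.142, -0.0, 2.762]
contact_force: [0.0, -0.4, 0.3]
opening: 0.003
grasp_force: 0.0
```

```bash
python3 - <<'E'
from h import *
from rig import r
f=r.grab_frame("wrist");cv2.imwrite("pics/w2.png",f["img"][:,:,::-1])
print(np.mean([r.sense()['contact_force'] for _ in range(5)],0))
E
```

```text
[ 0.67562191 -0.78974759  9.85315199]
```

View pics/w2.png

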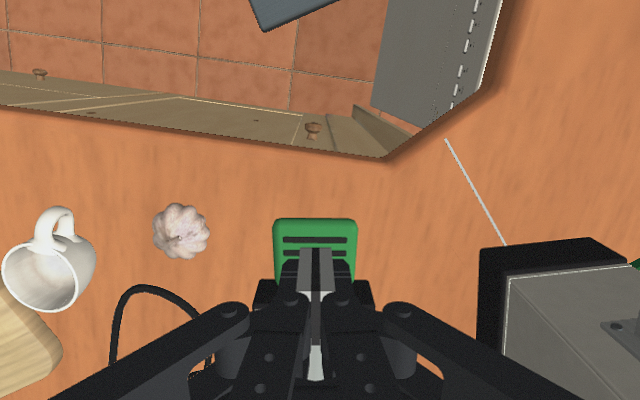

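Fingertips rest on the green pad (edges at about (273,218) to (356,285)) with the tip at (316,255). I'll press now.

```bash
python3 -m creep '0 0 0 0 0 0.006 255;0 0 0 0 0 0.012 255;0 0 0 0 0 0.018 255;0 0 0 0 0 0.024 255;0 0 0 0 0 0.03 255;0 0 0 0 0 0.036 255;0 0 0 0 0 0.041 255;0 0 0 0 0 0.041 255'
```

```text
clock: 4.2
eef_pos: [428.1, -114.9, 119.9]
tcp_rot: [-3.142, 0.0, 2.762]
contact_force: [0.4, -0.1, -0.2]
opening: 0.002
grasp_force: 0.0
```

```bash
python3 - <<'E'
from h import *
from rig import r
f=r.grab_frame("wrist");g=r.grab_frame("side")
a=f["img"];b=cv2.resize(g["img"][160:270,240:400],(640,440),interpolation=cv2.INTER_CUBIC)
o=np.vstack([cv2.resize(a,(480,300)),cv2.resize(b,(480,300))]);cv2.imwrite("pics/w3.png",o[:,:,::-1])
s=r.sense();print(s['contact_force'],s['eef_pos'],s['joint_efforts'])
E
```

```text
[-0.86892644  0.18801312 -0.04936264] [ 427.9770567  -114.82655564  120.38683818] [ 1.47402071e-02 -4.09349442e+01 -2.50595444e+01  1.11560372e-02
 -4.47967490e-01 -1.98211339e-03]
```

View pics/w3.png

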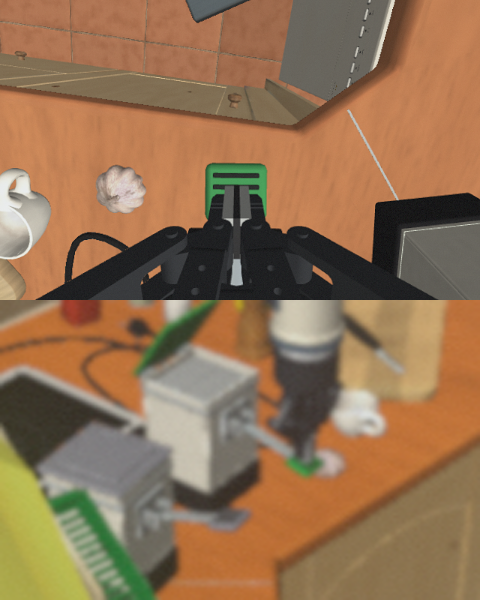

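The lever is pressed and the green lid is open (side view around (185,340)). I'll press a little further and measure the lid angle.

```bash
python3 -m creep '0 0 0 0 0 0.002 255;0 0 0 0 0 0.004 255;0 0 0 0 0 0.006 255;0 0 0 0 0 0.006 255'
cat > lid.py <<'E'
from h import *
from rig import r
f=r.grab_frame("top");w=cloud(f);hsv=cv2.cvtColor(f["img"],cv2.COLOR_RGB2HSV)
m=(cv2.inRange(hsv,(50,100,30),(75,255,255))>0)&(w[...,2]>185)&(w[...,0]>490)&(abs(w[...,1]+190)<110)
P=w[m];P=P-P.mean(0);print(len(P),"zmax",w[m][:,2].max())
n=np.linalg.svd(P,full_matrices=False)[2][2];print("lid angle",np.arccos(abs(n[2])))
s=r.sense();print(s['clock'],s['eef_pos'],s['contact_force'])
E
python3 lid.py
```

```text
clock: 4.8
eef_pos: [428.7, -115.1, 117.2]
tcp_rot: [3.141, 0.002, 2.762]
contact_force: [-13.6, 4.2, 49.3]
opening: 0.001
grasp_force: 25.1
529 zmax 293.56724761023816
lid angle 1.0329687471555467
4.85 [ 428.72881212 -115.070229    117.20234148] [-13.69952986   3.38299641  48.30275709]
```

```bash
python3 -m creep '0 0 0 0 0 -0.001 255;0 0 0 0 0 -0.002 255;0 0 0 0 0 -0.002 255;0 0 0 0 0 -0.002 255;0 0 0 0 0 -0.002 255;0 0 0 0 0 -0.002 255;0 0 0 0 0 -0.002 255;0 0 0 0 0 -0.002 255'
for i in 1 2 3; do python3 -m creep '0 0 0 0 0 0 255;0 0 0 0 0 0 255;0 0 0 0 0 0 255;0 0 0 0 0 0 255;0 0 0 0 0 0 255;0 0 0 0 0 0 255;0 0 0 0 0 0 255;0 0 0 0 0 0 255'; done; python3 lid.py
```

```text
clock: 5.85
eef_pos: [428.6, -115.0, 117.7]
tcp_rot: [3.142, 0.001, 2.762]
contact_force: [-5.6, 0.9, 23.1]
opening: -0.001
grasp_force: 11.8
clock: 6.85
eef_pos: [428.5, -115.0, 117.7]
tcp_rot: [3.142, 0.001, 2.762]
contact_force: [-6.3, 0.8, 22.5]
opening: 0.001
grasp_force: 11.8
clock: 7.85
eef_pos: [428.5, -115.1, 117.7]
tcp_rot: [3.142, 0.001, 2.762]
contact_force: [-6.0, 1.6, 22.9]
opening: -0.0
grasp_force: 11.8
clock: 8.85
eef_pos: [428.5, -115.0, 117.7]
tcp_rot: [3.141, 0.001, 2.762]
contact_force: [-5.9, 1.4, 22.8]
opening: 0.004
grasp_force: 11.8
531 zmax 291.46494416005476
lid angle 1.0348512145043305
8.9 [ 428.54887171 -115.01781048  117.71807561] [-5.85685624  1.8489053  22.27328961]
```

```bash
python3 -m creep '0 0 0 0 0 -0.002 255;0 0 0 0 0 -0.004 255;0 0 0 0 0 -0.006 255;0 0 0 0 0 -0.008 255;0 0 0 0 0 -0.01 255;0 0 0 0 0 -0.012 255;0 0 0 0 0 -0.014 255;0 0 0 0 0 -0.016 255'
python3 -m creep '0 0 0 0 0 -0.002 255;0 0 0 0 0 -0.004 255;0 0 0 0 0 -0.006 255;0 0 0 0 0 -0.008 255;0 0 0 0 0 -0.01 255;0 0 0 0 0 -0.012 255;0 0 0 0 0 -0.014 255;0 0 0 0 0 -0.016 255'; python3 lid.py
```

```text
clock: 9.9
eef_pos: [427.8, -114.8, 132.4]
tcp_rot: [-3.142, -0.0, 2.762]
contact_force: [-4.1, 1.6, 3.3]
opening: -0.003
grasp_force: 2.0
clock: 10.9
eef_pos: [428.5, -115.1, 148.6]
tcp_rot: [3.142, 0.001, 2.762]
contact_force: [1.1, -0.5, 2.9]
opening: -0.001
grasp_force: 1.6
1324 zmax 248.20863059600174
lid angle 0.44074248271135397
10.95 [ 428.58292355 -115.06883499  148.88976697] [-2.57611839 -0.31388649  5.00179234]
```

```bash
python3 -m creep '0 0 0 0 0 -0.001 255;0 0 0 0 0 -0.002 255;0 0 0 0 0 -0.004 255;0 0 0 0 0 -0.005 255;0 0 0 0 0 -0.007 255;0 0 0 0 0 -0.008 255;0 0 0 0 0 -0.01 255;0 0 0 0 0 -0.011 255'
python3 -m creep '0 0 0 0 0 -0.001 255;0 0 0 0 0 -0.002 255;0 0 0 0 0 -0.004 255;0 0 0 0 0 -0.005 255;0 0 0 0 0 -0.006 255;0 0 0 0 0 -0.007 255;0 0 0 0 0 -0.008 255;0 0 0 0 0 -0.009 255'
python3 -m creep '0 0 0 0 0 -0.001 255;0 0 0 0 0 -0.002 255;0 0 0 0 0 -0.003 255;0 0 0 0 0 -0.004 255;0 0 0 0 0 -0.005 255;0 0 0 0 0 -0.006 255;0 0 0 0 0 -0.007 255;0 0 0 0 0 -0.008 255';python3 lid.py
```

```text
clock: 11.95
eef_pos: [428.0, -114.8, 159.4]
tcp_rot: [-3.142, 0.0, 2.762]
contact_force: [2.1, -1.6, 1.9]
opening: 0.001
grasp_force: 1.4
clock: 12.95
eef_pos: [427.9, -114.8, 168.3]
tcp_rot: [-3.142, -0.0, 2.762]
contact_force: [2.4, -1.7, 2.2]
opening: -0.003
grasp_force: 1.3
clock: 13.95
eef_pos: [427.0, -114.6, 175.9]
tcp_rot: [-3.141, -0.002, 2.762]
contact_force: [0.0, 0.5, -0.7]
opening: -0.002
grasp_force: 0.0
1499 zmax 208.5664653482063
lid angle 0.005636256230293295
14.0 [ 427.25784682 -114.61729609  176.09440583] [0.18885618 0.04600775 0.19666836]
```

Shut and free of contact. I'll take the hand away upward.

```bash
python3 -m creep '0 0 0 0 0 -0.015 255;0 0 0 0 0 -0.04 255;0 0 0 0 0 -0.07 255;0 0 0 0 0 -0.09 255;0 0 0 0 0 -0.1 255;0 0 0 0 0 -0.1 255;0 0 0 0 0 -0.1 255;0 0 0 0 0 -0.1 255'; python3 lid.py; python3 -c "
from rig import r
print(r.sign_off())"
```

```text
clock: 15.0
eef_pos: [427.5, -114.7, 275.5]
tcp_rot: [-3.141, -0.002, 2.762]
contact_force: [-0.4, -0.7, -1.0]
opening: -0.0
grasp_force: 0.0
1498 zmax 208.27814392374444
lid angle 0.003440913765762625
15.05 [ 427.5428304  -114.71978559  275.59452276] [-0.36262456  0.4339826   0.15899952]
the job is handed in; nothing more can be done
None
```

I held the green lid wide open (about 1.03 rad measured) for 4 s by its lever and eased it down with the fingers on the pad until it shut. I then raised the hand clear and handed the job in at 15 s; `r.sign_off()` returned no verdict, and I did not measure the grey lid or the bystanders afterwards.

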